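Bin the reject, peel the top tray off the stack and show it over the light plate

ROBOT

A 7-joint arm with a two-finger parallel gripper is mounted at the origin on the work surface. World frame = base frame: x ahead of the robot, y to its left, z up, the work surface at z = 0. Lengths are in m, angles in rad, forces in N, time in s.
With the tool pointing down it reaches from about 0.375 to 0.925 m from the base axis. Payload 3.1 kg.
Tool frame: the origin (TCP) lies at the very end of the fingers, on their centre line; the grasp point (between the pads) lies 19 mm behind it; z points along the fingers, y is the line along which they close (so a half turn about z gives the same grasp; the last joint's range is limited). The gripper opens to 85 mm and grips with 20 to 120 N. Pads are 22 mm wide; open, the fingers measure 114 mm over their backs; the gripper's body (76 mm by 85 mm) begins 54 mm behind the grasp point. The pads swing forward as they close: fully open they stand 13 mm farther back than shut.
Start: joints at [-1.41, 0.383, 0.044, 1.598, -0.018, 1.161, -0.05], TCP at [0.166, 0.628, 0.231] pointing down, gripper open.
Joint ranges: [-2.61, 2.61], [-0.41, 2.15], [-1.48, 1.57], [0, 2.5], [-1.57, 4.71], [0.05, 1.97], [-2.85, 2.85]. Speed limits (rad/s): [2.79, 2.79, 3.14, 3.14, 3.14, 3.14, 3.14].

INTERFACE

Orientations are given as a unit quaternion [w, x, y, z].
In Python, from rig import monitor, grab_frame, get_calibration, order gives the robot as it stands.
- The arm moves only by the tool send_rows, never from a script. Its argument "deltas" is a list of rows, each a list of 7 numbers: the closure, from 0 (fully open) to 1 (shut), then the shift along the world's x, y, z in m, then the turn, a rotation vector about the world's x, y, z in rad. In form: [[hand, dx, dy, dz, wx, wy, wz], ...]. A call has 1 to 20 rows; each row is the pose to reach, as a shift and turn from the pose commanded when the call began; what a row does not reach only later rows make up. A row lasts 1/8 s, in which the tool goes at most 62.5 mm and 10.7 degrees, less where a joint would pass 70% of its speed; a pose out of reach is approached as far as the arm can. A call with a gripper value outside its range is refused whole. The fingers move at their own pace and stop on an object; "squeeze" is the grip in N (left out, the last holds). Time passes only in rows, so rows that repeat a pose let the fingers close. It gives the time, the measured TCP pose, the force, the opening and the grip force at its end, in the units of the state.
- monitor.read_state(): the state, without advancing time (a new reading comes with each control period).
- grab_frame(name): name is "scene" or "top"; returns the picture (384x512x3 uint8, red, green, blue); there is no depth.
- get_calibration(name): a dict with "camera_matrix" (3x3 intrinsics, pixels), "k1" (the pictures are not rectified: a ray, as slopes to the right and down, at radius r is drawn at 1 + k1 r^2 times it, then the intrinsics apply), "xyz" and "orientation" of the camera in the world. Camera axes: x right, y up, looking along -z (the intrinsics and any distortion apply to the point x, -y, -z); pixel columns grow to the right and rows downward; lengths in m; the calibration is good to about 2 mm. A picture is of the moment at which its call begins. get_calibration takes no time and is no camera call.
- order.finish_job(): hands the job in; it is judged then, once.
The state is a dict: "time": time; "joints": joint angles; "dq": joint speeds; "effort": joint torques, N m; "position": TCP position; "eef_rot": TCP orientation; "ft_force": force on the tool from outside, world axes, zero at the start; "torque": the same for the moment, N m; "grip_width": finger opening in m; "grasp_force": force on a finger pad.
Only numpy, scipy, OpenCV 4.12 (cv2) and the standard library are available. Lean on these libraries where they do the work, as an engineer would, in place of code of your own. Each camera call takes 0.05 s, during which the arm holds its last target. There are 200 camera calls.

TASK

The top tray of the stuck-together stack holds three cast pucks: first take out the one with its gate bar still on and put it in the reject bin while the tray is still stuck down. Then take the tray by the upright ear at its corner and peel it off the stack, raising that corner a good 2 cm before the opposite corner comes away, with the two good pucks staying in it. Finish while still holding the tray in the gripper by its ear, still and roughly level, centred over the inspection light plate about 12 cm above it, touching nothing else; leave the things around alone.

Things in the scene. Friction and masses are not known exactly. Their poses are not given: they have to be found in the camera images.
- nest: The rest of the nested tray stack, fixed to the table: two aluminium trays on a grey plinth, 134 x 204 mm (x by y), 38 mm high. Origin: centre of its underside, on the table. The top tray's foot sits on it 34 mm above the table, between walls that rise 4 mm beside the foot with 7 mm clearance all round
- tray: Loose top tray of the stack: formed aluminium, 0.15 kg. Foot 110 x 180 mm (x by y), rim 130 x 200 mm, rim top 23 mm above the origin, inner floor 4 mm above it. Ridges 5 mm high across the floor at y = -27 and +27 mm make three compartments. Origin: centre of the foot's underside, z up. Only its -x, -y corner has a grip ear; rubber grips cling to its foot near all four corners (see tray_near)
- tray_ear (a point): Middle of the grip ear's part above the rim, at (-56, -90.5, 40) mm in the tray's frame; axes as the tray's. The ear is an upright aluminium slab 9 mm thick, 34 mm wide, its top 52 mm above the tray's origin (29 mm above the rim). Its thickness (to pinch) runs along the tray's diagonal: 57 degrees from the tray's x towards y, the line from ear corner to opposite corner
- tray_near (a point): Underside of the tray's foot at the ear corner: (-53, -88, 0) mm in the tray's frame. Black sprung rubber grips on the stack press on the ends of the tray's foot, 13 mm inward of each corner, and cling to it by friction: about 2.5 N each against lifting, over the first 9 mm of rise at that corner
- tray_far (a point): Underside of the tray's foot at the corner diagonally opposite the ear: (53, 88, 0) mm in the tray's frame
- tray_left (a point): Underside of the tray's foot at its third corner: (-53, 88, 0) mm in the tray's frame
- tray_right (a point): Underside of the tray's foot at its fourth corner: (53, -88, 0) mm in the tray's frame
- nest_near (a point): The spot of the stack on which tray_near rests at first, 34 mm above the table
- nest_far (a point): The spot of the stack on which tray_far rests at first, 34 mm above the table. While only the two grips at this end still touch the tray they push it with about 8 N in all towards the ear end (tray's -y); the firmly held tray just stays put
- puck1: A good puck: plain round tan cylinder, 38 mm across, 20 mm high, about 35 g, standing in one of the tray's compartments. Origin: centre of its underside
- puck2: The other good puck, the same as puck1
- reject: The reject: a tan puck like the others (38 mm across, 20 high, about 40 g) with its casting gate still on: a bar 10 mm wide, 9 high, on its top from the centre along its own +y, sticking out 17 mm past its edge. In any of the three compartments, the bar within 20 degrees of the tray's +y, so it is pinched across the tray's x, fingers beside the bar. Origin: centre of its underside
- bin: The reject bin: open grey plastic box, fixed, 124 x 124 mm outside, 60 mm high, walls and floor 4 mm. Origin: centre of its underside. It stands to the left or to the right of the stack
- plate: The inspection light plate: flat aluminium box with a white diffuser top, fixed, 150 x 210 mm (x by y), top surface 22 mm above the table. Origin: centre of its underside. It stands on the side of the stack where the bin is not
- jar: Bystander, to be left alone: amber glass jar, 60 mm across, 85 high. Origin: centre of its underside
- beaker: Bystander, to be left alone: clear glass beaker, 66 mm across, 85 high. Origin: centre of its underside
- spatula: Bystander, to be left alone: flat black-handled spatula lying down, 200 mm long (origin: underside, about mid-length). 
- tape: Bystander, to be left alone: cardboard tape ring lying flat, 90 mm across, 20 high. Origin: centre of its underside
- timer: Bystander, to be left alone: white timer box, 50 x 75 x 28 mm. Origin: centre of its underside
- weight: Bystander, to be left alone: brass calibration weight with a knob, 32 mm across, 50 high. Origin: centre of its underside
- dish: Bystander, to be left alone: shallow glass dish, 90 mm across, 18 high. Origin: centre of its underside
Not all that is in view belongs to the job. Leave any red look-alike of the puck1 alone. Leave any black look-alike of the reject alone.

How it is judged:
On the way, in this order (a step that is already met when the one before it is completed fails the run):
1. the reject lies in the bin, let go, while the tray still sits stuck on the stack (x of reject in the frame of bin between -0.056 and 0.056 m and y of reject in the frame of bin between -0.056 and 0.056 m and z of reject in the frame of bin between -0.005 and 0.045 m and contact force between the fingers and reject below 0.05 N and linear speed of reject below 0.05 m/s and distance between tray_near and nest_near below 0.008 m and distance between tray_far and nest_far below 0.008 m), for 0.2 s.
2. the ear corner is raised at least 18 mm while the opposite corner is still within 6 mm of its seat (distance between tray_near and nest_near above 0.018 m and distance between tray_far and nest_far below 0.006 m), for 0.05 s.
At the end, for the whole second after the job is handed in: Tray held by its ear (grasp within 30 mm of it), at rest, clear of all else: centre within 50 mm of the plate's centre, underside 68 to 198 mm above the plate, foot corners over 90 mm up, tilt under 0.25 rad. Both good pucks stand in it, the reject lies in the bin (x of reject in the frame of bin between -0.056 and 0.056 m and y of reject in the frame of bin between -0.056 and 0.056 m and z of reject in the frame of bin between -0.005 and 0.045 m and x of puck1 in the frame of tray between -0.056 and 0.056 m and y of puck1 in the frame of tray between -0.092 and 0.092 m and z of puck1 in the frame of tray between -0.002 and 0.016 m and angle between the z axis of each of puck1, puck2 and the z axis of tray, either way round below 0.35 rad and x of puck2 in the frame of tray between -0.056 and 0.056 m and y of puck2 in the frame of tray between -0.092 and 0.092 m and z of puck2 in the frame of tray between -0.002 and 0.016 m and height (world z) of each of tray_near, tray_far, tray_left, tray_right above 0.09 m and horizontal distance between tray and plate below 0.05 m and z of tray in the frame of plate between 0.09 and 0.22 m and angle between tray's own z axis and vertical below 0.25 rad and distance between the grasp point and tray_ear below 0.03 m and contact force between the fingers and tray above 1 N and contact force between tray and nest below 0.05 N and contact force between tray and plate below 0.05 N and contact force between tray and bin below 0.05 N and linear speed of tray below 0.03 m/s and angular speed of tray below 0.2 rad/s); the arm keeps its last pose, push and grip.
It fails at once if one of the things around was shifted by more than 30 mm (distance of any of jar, beaker, spatula, tape, timer, weight, dish from where it was at the start of the episode above 0.03 m).
It also fails if it takes over 59 s, if anything falls off the work surface, if the arm or the gripper's body presses on something with over 40 N, if the wrist force passes 120 N, or if a joint passes its speed limit or range.

## Working session

There is one attempt and no reset: what is moved stays moved. The work goes in short steps, Python scripts to look and compute and a tool call to move; the robot and the scene stay as the last step left them, time stands still between calls to the robot, and variables do not carry over. Pictures are saved under pics/ and viewed, at most 13 in all, crops included, and the job is handed in when it is done.

Besides the shell and the picture viewer there is one more tool, called as name(argument=value, ...) on one line, values as JSON. send_rows: Moves the arm, as the interface text tells. Its arguments: {"type":"object","properties":{"deltas":{"type":"array"},"squeeze":{"type":"number"}},"required":["deltas"]}

```bash
mkdir -p pics; cat > h.py <<'E'
import numpy as np, cv2
from rig import monitor, grab_frame, get_calibration, order
from scipy.spatial.transform import Rotation as R
def cal(n):
    c=get_calibration(n); q=c["orientation"]
    return np.array(c["camera_matrix"]),c["k1"],np.array(c["xyz"]),R.from_quat([q[1],q[2],q[3],q[0]]).as_matrix()
def ray(n,px):
    K,k1,o,M=cal(n)
    p=cv2.undistortPoints(np.array([[px]],float),K,np.array([k1,0,0,0,0.]))[0,0]
    return o,M@np.array([p[0],-p[1],-1.])
def onz(n,px,z):
    o,d=ray(n,px); return o+d*(z-o[2])/d[2]
def proj(n,P):
    K,k1,o,M=cal(n); c=M.T@(np.array(P)-o); a=np.array([c[0],-c[1]])/-c[2]
    a=a*(1+k1*(a@a)); return K[:2,:2]@a+K[:2,2]
def save(n,f):
    im=grab_frame(n); cv2.imwrite("pics/"+f,im[:,:,::-1]); return im
E
python3 - <<'E'
from h import *
a=save("top","top1.png");b=save("scene","scene1.png")
for n in("top","scene"): print(get_calibration(n))
s=monitor.read_state();print(s)
E
```

```text
{'camera_matrix': array([[385.34467175,   0.        , 260.08172926],
       [  0.        , 385.34467175, 189.06604077],
       [  0.        ,   0.        ,   1.        ]]), 'k1': -0.08468792913879072, 'xyz': array([ 0.42472336, -0.01813219,  1.03714551]), 'orientation': array([ 0.70692408,  0.04291033, -0.05472017, -0.70386274])}
{'camera_matrix': array([[403.51554379,   0.        , 257.52794303],
       [  0.        , 403.51554379, 193.10559033],
       [  0.        ,   0.        ,   1.        ]]), 'k1': -0.05087208035469913, 'xyz': array([1.32851632, 0.50529647, 0.69115112]), 'orientation': array([0.40807987, 0.20707361, 0.42630818, 0.78029012])}
{'time': 0.1, 'joints': array([-1.40981112,  0.38372922,  0.04383604,  1.5994492 , -0.01790068,
        1.16121348, -0.04989416]), 'dq': array([ 2.00848433e-03, -1.53619345e-03,  6.09411003e-04, -3.94622859e-03,
       -4.96514303e-04, -6.28559144e-04, -1.27042711e-06]), 'effort': array([ 2.60792462e-03, -4.34724712e+01,  1.02943126e+00, -2.50452554e+01,
        1.08968836e-02,  5.42664711e-03, -9.18129359e-06]), 'position': array([0.16611731, 0.62751128, 0.23001335]), 'eef_rot': array([-9.34503453e-05,  1.28989384e-01,  9.91645244e-01, -1.19981048e-03]), 'ft_force': array([-0.50822784,  0.34227299,  0.12848587]), 'torque': array([ 0.03395546, -0.00111193, -0.02150048]), 'grasp_force': 0.0, 'grip_width': 0.08526002240361465}
```

View pics/top1.png

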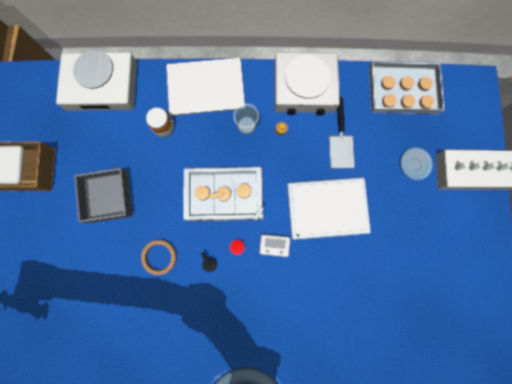

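View pics/scene1.png

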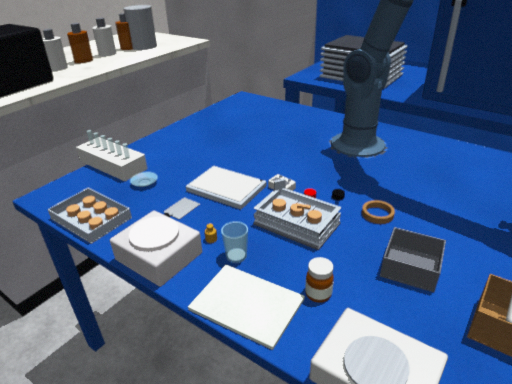

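The top view shows the stack's tray at about (223,193), with its ear at lower right (261,212). The bin is at (102,195), the plate at (329,208), the timer at (275,245), the beaker at (246,118) and the tape at (158,257).

Candidates for the reject are the tray pucks at (203,193), (222,193) and (244,191), the black gated look-alike at (209,264), the red puck at (237,247), and six pucks in a distant tray at (407,92). The middle tray puck at (222,193) seems to have the bar, so I'll check it in a crop.

```bash
python3 - <<'E'
from h import *
im=cv2.imread("pics/top1.png")
cv2.imwrite("pics/crop1.png",cv2.resize(im[155:235,170:280],None,fx=7,fy=7,interpolation=cv2.INTER_CUBIC))
hsv=cv2.cvtColor(im,cv2.COLOR_BGR2HSV)
m=cv2.inRange(hsv,(5,80,120),(25,255,255))
n,l,s,c=cv2.connectedComponentsWithStats(m)
for i in range(1,n):
    if s[i,4]>30 and 180<c[i][0]<265 and 165<c[i][1]<220: print("tan",c[i],s[i],onz("top",c[i],.058))
# non-blue blobs
m=cv2.bitwise_not(cv2.inRange(hsv,(95,120,40),(130,255,255)))
n,l,s,c=cv2.connectedComponentsWithStats(m)
for i in range(1,n):
    if s[i,4]>150 and 70<c[i][0]<380 and 100<c[i][1]<280:
        r=cv2.minAreaRect(np.argwhere(l==i)[:,::-1].astype(np.float32)); print(c[i],s[i],r)
        for z in(.022,.057):
            P=np.array([onz("top",p,z)[:2] for p in cv2.boxPoints(r)]);print(z,P.mean(0).round(3),P.round(3).tolist())
E
```

```text
tan [243.703125 190.15625 ] [238 184  12  13 128] [0.55788617 0.00767006 0.058     ]
tan [212.69727891 193.02380952] [196 187  34  13 294] [0.55003983 0.08697978 0.058     ]
[280.96052632 127.98026316] [275 121  13  15 152] ((281.0, 128.0), (14.0, 12.0), 90.0)
0.022 [ 0.735 -0.091] [[0.754, -0.075], [0.755, -0.108], [0.715, -0.108], [0.715, -0.075]]
0.057 [ 0.724 -0.089] [[0.743, -0.073], [0.743, -0.105], [0.705, -0.105], [0.705, -0.073]]
[222.58381907 193.41641408] [ 183  166   81   55 4289] ((223.0, 193.0), (54.0, 80.0), 90.0)
0.022 [0.556 0.064] [[0.627, 0.172], [0.628, -0.043], [0.484, -0.043], [0.483, 0.168]]
0.057 [0.551 0.061] [[0.62, 0.166], [0.621, -0.042], [0.482, -0.042], [0.481, 0.161]]
[102.59491268 195.16780562] [  75  168   57   55 2634] ((102.39632415771484, 195.0157012939453), (49.6454963684082, 55.427982330322266), 81.38435363769531)
0.022 [0.548 0.388] [[0.603, 0.477], [0.626, 0.327], [0.494, 0.3], [0.47, 0.447]]
0.057 [0.544 0.374] [[0.596, 0.46], [0.619, 0.315], [0.491, 0.289], [0.469, 0.431]]
[321.43706963 212.60003826] [ 259  177  112   81 5228] ((312.0792541503906, 216.7134246826172), (74.09955596923828, 113.3027572631836), 83.6598129272461)
0.022 [ 0.494 -0.174] [[0.574, -0.013], [0.61, -0.317], [0.412, -0.332], [0.38, -0.035]]
0.057 [ 0.492 -0.169] [[0.569, -0.013], [0.603, -0.306], [0.413, -0.322], [0.382, -0.034]]
[236.57918552 246.78733032] [229 239  16  17 221] ((236.5, 247.0), (16.0, 15.0), 90.0)
0.022 [0.413 0.026] [[0.434, 0.046], [0.434, 0.007], [0.392, 0.006], [0.392, 0.045]]
0.057 [0.413 0.025] [[0.433, 0.044], [0.434, 0.006], [0.394, 0.006], [0.393, 0.043]]
[158.1971831  257.22359155] [141 240  36  36 568] ((158.5, 257.5), (35.0, 35.0), 90.0)
0.022 [0.385 0.23 ] [[0.429, 0.277], [0.43, 0.185], [0.34, 0.182], [0.339, 0.274]]
0.057 [0.386 0.221] [[0.429, 0.267], [0.43, 0.178], [0.343, 0.175], [0.342, 0.264]]
```

View pics/crop1.png

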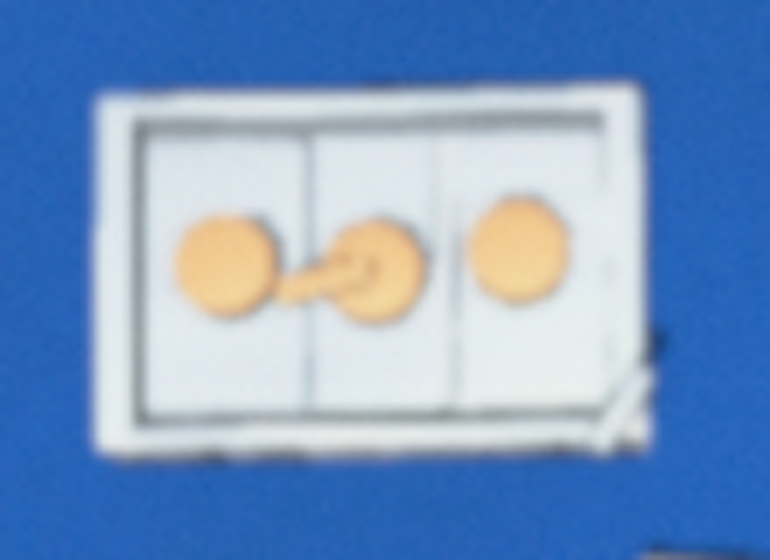

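The middle tray puck is the reject: its centre is near (223.7,193.9) and its bar tip near (211,196.4). The bar points to +y, turned about 11° towards -x. The good pucks are at (202.5,193) and (244,190.5). Next I'll fit the tray, plate and reject, using both views.

```bash
python3 - <<'E'
from h import *
c=lambda x,y:(x/7+170-.43,y/7+155-.43)
T=[c(97,93),c(640,84),c(648,452),c(97,455)]
P=np.array([onz("top",p,.057)[:2] for p in T]);print("tray",P.round(4).tolist(),P.mean(0))
print("yaw",[np.degrees(np.arctan2(-(a-b)[0],(a-b)[1])) for a,b in((P[0],P[1]),(P[3],P[2]))])
r=onz("top",c(376,272),.058);t=onz("top",c(288,290),.062);d=t-r
print("reject",r,"yaw",np.degrees(np.arctan2(-d[0],d[1])))
print("pucks",onz("top",c(227,266),.058),onz("top",c(519,250),.058))
print("ear top",onz("top",c(625,407),.086))
im=cv2.imread("pics/top1.png");m=cv2.inRange(cv2.cvtColor(im,cv2.COLOR_BGR2HSV),(0,0,150),(180,70,255));m[:,:284]=0;m[:165]=0;m[:,380:]=0
n,l,s,cc=cv2.connectedComponentsWithStats(m);i=1+s[1:,4].argmax();rr=cv2.minAreaRect(np.argwhere(l==i)[:,::-1].astype(np.float32));print(rr)
Q=np.array([onz("top",p,.022)[:2] for p in cv2.boxPoints(rr)]);print("plate",Q.round(3).tolist(),Q.mean(0))
# scene check: tan blobs centroids
im=cv2.imread("pics/scene1.png");m=cv2.inRange(cv2.cvtColor(im,cv2.COLOR_BGR2HSV),(5,80,120),(25,255,255))
n,l,s,cc=cv2.connectedComponentsWithStats(m)
for i in range(1,n):
    if s[i,4]>30 and 250<cc[i][0]<345 and 190<cc[i][1]<240: print(cc[i],s[i],onz("scene",cc[i],.052))
E
```

```text
tray [[0.6154, 0.1643], [0.6199, -0.0365], [0.4839, -0.0398], [0.4817, 0.1603]] [0.55024426 0.06207008]
yaw [np.float64(1.2846264414809039), np.float64(0.6257614389207597)]
reject [0.54914926 0.05985255 0.058     ] yaw 12.984801982160363
pucks [0.55105814 0.11442575 0.058     ] [0.55755512 0.00764214 0.058     ]
ear top [ 0.49801131 -0.03100289  0.086     ]
((328.3563232421875, 207.7278594970703), (56.67885971069336, 78.55302429199219), 85.36454010009766)
plate [[0.584, -0.107], [0.602, -0.319], [0.45, -0.326], [0.434, -0.118]] [ 0.51755823 -0.2173854 ]
[278.73863636 202.39772727] [273 199  13   8  88] [0.55537485 0.0057173  0.052     ]
[298.62626263 207.05050505] [291 203  20   9  99] [0.54414655 0.06294217 0.052     ]
[314.23655914 214.21505376] [308 210  13   9  93] [0.54954179 0.11413194 0.052     ]
```

send_rows(deltas=[[0.3,0,0,0.02,0,0,-0.15],[0.3,0.08,-0.05,0.02,0,0,-0.32],[0.3,0.14,-0.1,0.0,0,0,-0.48],[0.3,0.2,-0.15,0,0,0,-0.65],[0.3,0.25,-0.21,0,0,0,-0.8],[0.3,0.29,-0.27,0,0,0,-0.95],[0.3,0.32,-0.33,0,0,0,-1.1],[0.3,0.35,-0.39,0,0,0,-1.12],[0.3,0.375,-0.45,0,0,0,-1.12],[0.3,0.382,-0.5,-0.03,0,0,-1.12],[0.3,0.382,-0.555,-0.08,0,0,-1.12],[0.3,0.382,-0.555,-0.08,0,0,-1.12],[0.3,0.382,-0.555,-0.08,0,0,-1.12]])

```text
time: 1.72
position: [0.5471, 0.0682, 0.1493]
eef_rot: [-0.0, 0.638, 0.77, -0.002]
ft_force: [-0.2, -0.1, 0.4]
grip_width: 0.0597
grasp_force: 0.0
```

```bash
python3 - <<'E'
from h import *
im=save("scene","s2.png");cv2.imwrite("pics/s2c.png",cv2.resize(im[120:270,220:370,::-1],None,fx=4,fy=4,interpolation=cv2.INTER_CUBIC))
s=monitor.read_state();print(s["position"],s["dq"].round(3),s["eef_rot"],s["joints"])
E
```

```text
[0.54684867 0.06487757 0.14834631] [-0.038 -0.024 -0.018 -0.01   0.019  0.05  -0.097] [ 1.46670042e-04  6.39575086e-01  7.68721173e-01 -3.38320491e-03] [-0.66317929  0.3224967   0.54734781  1.93152387 -0.19879896  0.94644771
  0.16185394]
```

View pics/s2c.png

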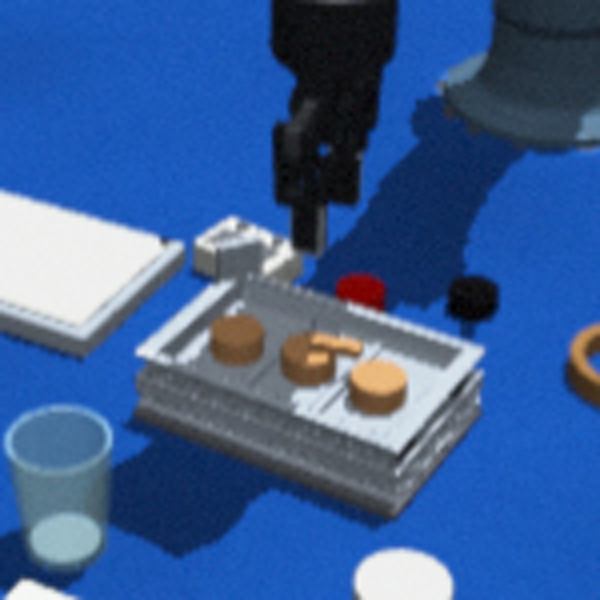

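The scene crop shows the reject in the middle compartment at (308,350) with its bar pointing to +y, and the fingers above the tray. Next I let the arm settle.

send_rows(deltas=[[0.3,0,0,0,0,0,0],[0.3,0,0,0,0,0,0],[0.3,0,0,0,0,0,0],[0.3,0,0,0,0,0,0]])

```text
time: 2.28
position: [0.5485, 0.0748, 0.1517]
eef_rot: [0.0, 0.635, 0.772, 0.001]
ft_force: [-1.0, 0.5, 0.9]
grip_width: 0.0601
grasp_force: 0.0
```

```bash
python3 - <<'E'
from h import *
for p in((308,347),(377,376),(238,330)): print(onz("scene",(220+p[0]/4-.4,120+p[1]/4-.4),.058))
s=monitor.read_state();print(s["position"],s["dq"].round(3),s["eef_rot"])
E
```

```text
[0.55171658 0.06086819 0.058     ]
[0.55502325 0.11563883 0.058     ]
[0.56088184 0.01045249 0.058     ]
[0.548469   0.07483888 0.15170974] [ 0.004  0.002  0.007  0.002  0.001 -0.001  0.002] [5.13008735e-05 6.35158091e-01 7.72381989e-01 5.09198546e-04]
```

send_rows(deltas=[[0.3,0.002,-0.006,-0.01,0,0,0.03],[0.3,0.002,-0.012,-0.025,0,0,0.03],[0.3,0.002,-0.012,-0.04,0,0,0.03],[0.3,0.002,-0.012,-0.055,0,0,0.03],[0.3,0.002,-0.012,-0.068,0,0,0.03],[0.3,0.002,-0.012,-0.08,0,0,0.03],[0.3,0.002,-0.012,-0.09,0,0,0.03],[0.3,0.002,-0.012,-0.099,0,0,0.03],[0.3,0.002,-0.012,-0.106,0,0,0.03],[0.3,0.002,-0.012,-0.11,0,0,0.03],[0.3,0.002,-0.012,-0.11,0,0,0.03],[0.3,0.002,-0.012,-0.11,0,0,0.03]])

```text
time: 3.78
position: [0.5507, 0.0613, 0.0416]
eef_rot: [0.0, 0.624, 0.781, 0.0]
ft_force: [0.7, -0.2, -0.7]
grip_width: 0.0599
grasp_force: 0.0
```

send_rows(deltas=[[0.45,0,0,0,0,0,0],[0.55,0,0,0,0,0,0],[0.65,0,0,0,0,0,0],[0.7,0,0,0,0,0,0],[0.7,0,0,0,0,0,0]], squeeze=30)

```text
time: 4.4
position: [0.5507, 0.0614, 0.0417]
eef_rot: [0.0, 0.624, 0.781, 0.0]
ft_force: [-0.7, -0.3, 2.9]
grip_width: 0.0367
grasp_force: 30.4
```

send_rows(deltas=[[0.7,0,0,0.005,0,0,0],[0.7,0,0,0.015,0,0,0],[0.7,0,0,0.03,0,0,0],[0.7,0,0,0.05,0,0,0],[0.7,0,0,0.07,0,0,0],[0.7,0,0,0.085,0,0,0],[0.7,0,0,0.09,0,0,0],[0.7,0,0,0.09,0,0,0]])

```text
time: 5.4
position: [0.5504, 0.0615, 0.1316]
eef_rot: [0.0, 0.624, 0.781, 0.0]
ft_force: [0.2, -0.8, -0.7]
grip_width: 0.0368
grasp_force: 30.1
```

```bash
python3 - <<'E'
from h import *
im=save("scene","s3.png");cv2.imwrite("pics/s3c.png",cv2.resize(im[100:270,220:420,::-1],None,fx=3.5,fy=3.5,interpolation=cv2.INTER_CUBIC))
s=monitor.read_state();print(s["position"],s["grip_width"],s["grasp_force"])
E
```

```text
[0.54993915 0.06143348 0.13101187] 0.03671017894878819 30.119943022727966
```

View pics/s3c.png

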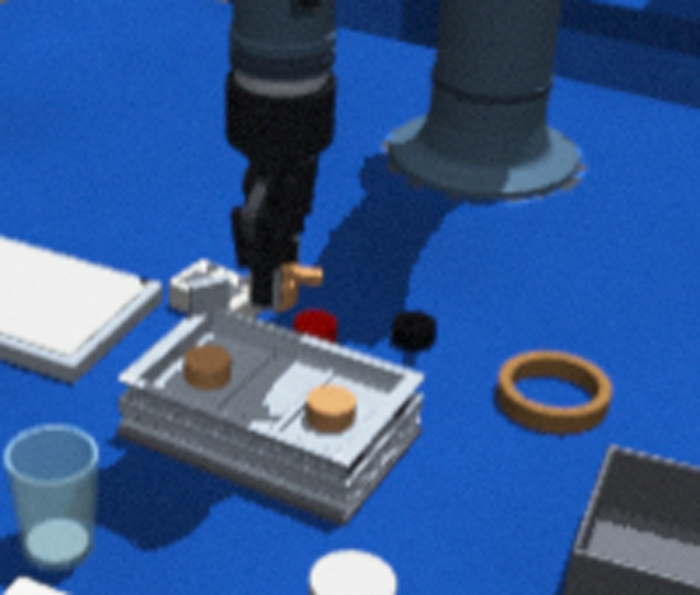

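The picture shows the reject held between the fingers with its bar to the right, at (300,285), and the two good pucks still in the tray. I'll carry it to the bin.

send_rows(deltas=[[0.7,0,0.006,0.002,0,0,0],[0.7,0,0.022,0.005,0,0,0],[0.7,-0.001,0.048,0.01,0,0,0],[0.7,-0.001,0.08,0.01,0,0,0],[0.7,-0.002,0.117,0.01,0,0,0],[0.7,-0.003,0.155,0.01,0,0,0],[0.7,-0.004,0.192,0.01,0,0,0],[0.7,-0.005,0.228,0.01,0,0,0],[0.7,-0.005,0.26,0.01,0,0,0],[0.7,-0.005,0.286,0.01,0,0,0],[0.7,-0.005,0.305,0.01,0,0,0],[0.7,-0.005,0.316,0.005,0,0,0],[0.7,-0.005,0.321,0,0,0,0],[0.7,-0.005,0.322,0,0,0,0],[0.7,-0.005,0.322,0,0,0,0],[0.7,-0.005,0.322,0,0,0,0]])

```text
time: 7.45
position: [0.5458, 0.3824, 0.1315]
eef_rot: [0.0, 0.625, 0.781, 0.0]
ft_force: [0.1, -0.6, 0.1]
grip_width: 0.0368
grasp_force: 30.1
```

```bash
python3 - <<'E'
from h import *
im=save("top","t3.png");cv2.imwrite("pics/t3c.png",cv2.resize(im[130:250,40:240,::-1],None,fx=3.5,fy=3.5,interpolation=cv2.INTER_CUBIC))
s=monitor.read_state();print(s["position"])
print([((proj("top",(.545+a,.383+b,z))-[40,130])*3.5).round() .tolist()for z in(.06,) for a,b in((.062,.062),(-.062,.062),(-.062,-.062),(.062,-.062))])
E
```

```text
[0.54573708 0.38262309 0.13156474]
[[128.0, 142.0], [117.0, 308.0], [282.0, 310.0], [291.0, 142.0]]
```

View pics/t3c.png

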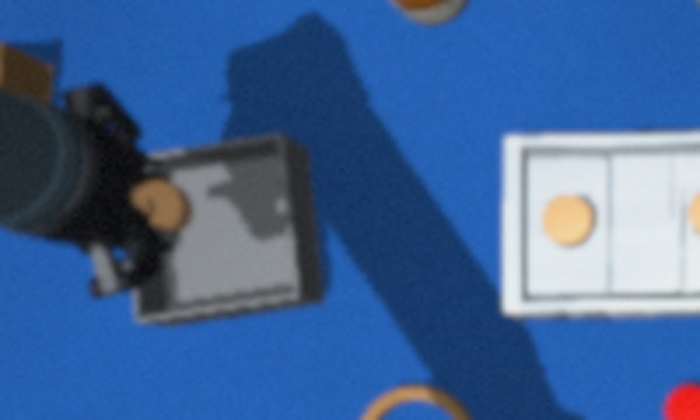

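The picture shows the held reject at (160,205), drawn to the left by its height, over the bin. The bin rim's centre is near (212,228), so I shift 5 mm towards -y, lower and release.

send_rows(deltas=[[0.7,0,-0.005,-0.008,0,0,0],[0.7,0,-0.005,-0.025,0,0,0],[0.7,0,-0.005,-0.045,0,0,0],[0.7,0,-0.005,-0.065,0,0,0],[0.7,0,-0.005,-0.085,0,0,0],[0.7,0,-0.005,-0.1,0,0,0],[0.7,0,-0.005,-0.11,0,0,0],[0.7,0,-0.005,-0.11,0,0,0],[0.7,0,-0.005,-0.11,0,0,0],[0.5,0,-0.005,-0.11,0,0,0],[0.3,0,-0.005,-0.11,0,0,0],[0.3,0,-0.005,-0.11,0,0,0],[0.3,0,-0.005,-0.1,0,0,0],[0.3,0,-0.005,-0.08,0,0,0],[0.3,0,-0.005,-0.05,0,0,0],[0.3,0,-0.005,-0.02,0,0,0],[0.3,0,-0.005,0.01,0,0,0],[0.3,0,-0.005,0.02,0,0,0]])

```text
time: 9.75
position: [0.5474, 0.3794, 0.1555]
eef_rot: [0.001, 0.625, 0.781, 0.003]
ft_force: [0.4, 0.4, 0.6]
grip_width: 0.0597
grasp_force: 0.0
```

```bash
python3 - <<'E'
from h import *
t=save("top","t4.png");s=save("scene","s4.png")
a=cv2.resize(t[190:230,230:280,::-1],(600,480),interpolation=cv2.INTER_CUBIC)[:, :]
b=cv2.resize(s[210:300,370:460,::-1],(200,200),interpolation=cv2.INTER_CUBIC)
c=np.zeros((480,800,3),np.uint8);c[:,:600]=a;c[:200,600:]=b;cv2.imwrite("pics/c4.png",c)
E
```

```text
(no output)
```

View pics/c4.png

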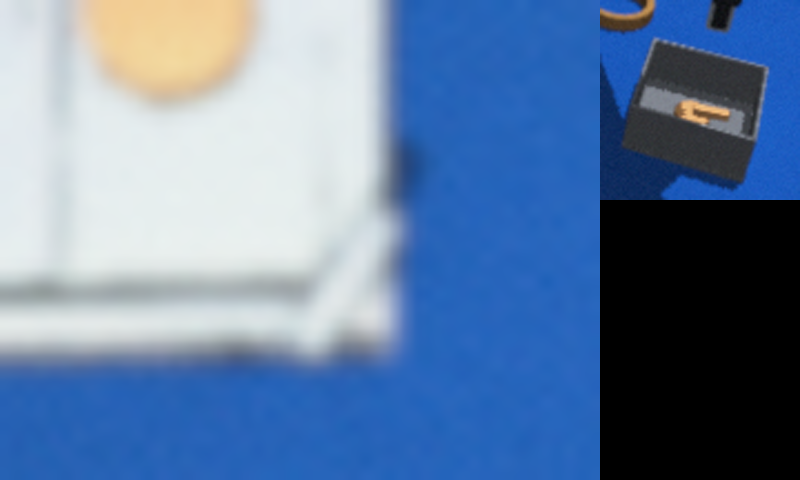

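The crop shows the reject lying in the bin with its bar visible in the inset. The ear's top runs from (315,350) to (390,225), so its centre is about (0.497,-0.0305) with the normal at about 58°. Next I move above the ear.

send_rows(deltas=[[0.55,0,-0.008,0.005,0,0,0.02],[0.55,-0.002,-0.03,0.01,0,0,0.08],[0.55,-0.005,-0.06,0.01,0,0,0.15],[0.55,-0.009,-0.097,0.01,0,0,0.22],[0.55,-0.014,-0.137,0.01,0,0,0.3],[0.55,-0.019,-0.178,0.01,0,0,0.38],[0.55,-0.024,-0.219,0.01,0,0,0.46],[0.55,-0.029,-0.26,0.01,0,0,0.54],[0.55,-0.034,-0.3,0.01,0,0,0.61],[0.55,-0.039,-0.337,0.01,0,0,0.68],[0.55,-0.043,-0.368,0.005,0,0,0.74],[0.55,-0.046,-0.392,0,0,0,0.77],[0.55,-0.048,-0.405,-0.01,0,0,0.79],[0.55,-0.048,-0.408,-0.015,0,0,0.79],[0.55,-0.048,-0.408,-0.015,0,0,0.79],[0.55,-0.048,-0.408,-0.015,0,0,0.79],[0.55,-0.048,-0.408,-0.015,0,0,0.79]])

```text
time: 11.98
position: [0.4977, -0.0288, 0.1365]
eef_rot: [0.0, 0.275, 0.961, 0.0]
ft_force: [0.2, -0.9, 0.2]
grip_width: 0.0384
grasp_force: 0.0
```

```bash
python3 - <<'E'
from h import *
im=save("scene","s5.png");x0,y0=230,130
cv2.imwrite("pics/s5c.png",cv2.resize(im[y0:y0+100,x0:x0+130,::-1],None,fx=6,fy=6,interpolation=cv2.INTER_CUBIC))
s=monitor.read_state();print(s["position"],s["eef_rot"],onz("top",(258.7,213.3),.086),s["joints"])
print((proj("scene",(.497,-.0305,.086))-[x0,y0])*6)
E
```

```text
[ 0.49771176 -0.02895684  0.13656684] [2.63600062e-04 2.75155620e-01 9.61399648e-01 1.77216986e-04] [ 0.49655598 -0.03062321  0.086     ] [-0.46320999  0.22632993  0.48771359  2.06160016 -0.13675374  0.8833037
  1.11422453]
[295.78334338 294.00739692]
```

View pics/s5c.png

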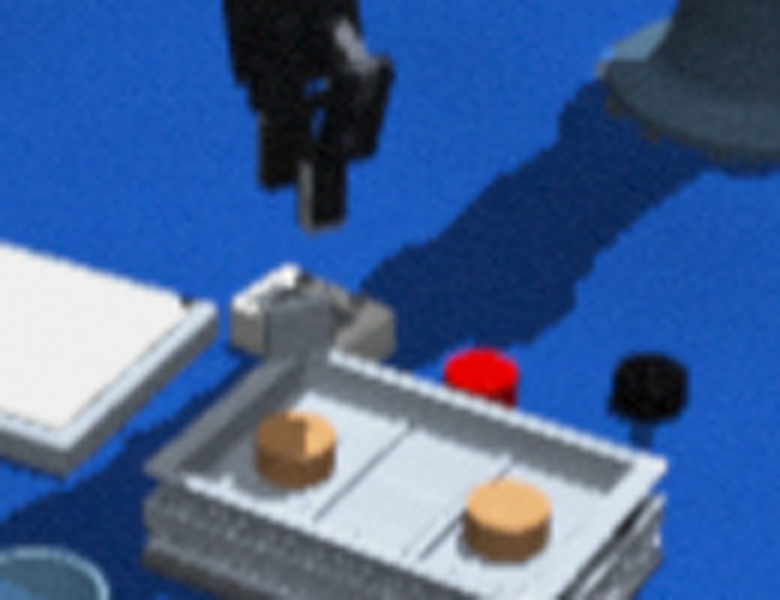

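The ear's top is centred near (298,297), within a pixel or so of the predicted (296,294). I descend and grip.

send_rows(deltas=[[0.55,0,-0.0015,-0.01,0,0,0],[0.55,-0.0005,-0.0015,-0.025,0,0,0],[0.55,-0.0005,-0.0015,-0.04,0,0,0],[0.55,-0.0005,-0.0015,-0.053,0,0,0],[0.55,-0.0005,-0.0015,-0.064,0,0,0],[0.55,-0.0005,-0.0015,-0.072,0,0,0],[0.55,-0.0005,-0.0015,-0.076,0,0,0],[0.55,-0.0005,-0.0015,-0.076,0,0,0],[0.55,-0.0005,-0.0015,-0.076,0,0,0]])

```text
time: 13.15
position: [0.4973, -0.0311, 0.0607]
eef_rot: [0.0, 0.276, 0.961, 0.0]
ft_force: [-0.1, -0.1, -0.5]
grip_width: 0.0383
grasp_force: 0.0
```

send_rows(deltas=[[0.65,0,0,0,0,0,0],[0.75,0,0,0,0,0,0],[0.82,0,0,0,0,0,0],[0.88,0,0,0,0,0,0],[0.94,0,0,0,0,0,0],[1,0,0,0,0,0,0],[1,0,0,0,0,0,0],[1,0,0,0,0,0,0]], squeeze=90)

```text
time: 14.15
position: [0.497, -0.031, 0.0605]
eef_rot: [0.0, 0.276, 0.961, 0.0]
ft_force: [-1.6, -0.1, 3.6]
grip_width: 0.0071
grasp_force: 88.5
```

send_rows(deltas=[[1,0.0003,0.0004,0.0031,-0.0127,0.008,0],[1,0.0005,0.0008,0.0063,-0.0254,0.0159,0],[1,0.0008,0.0012,0.0094,-0.038,0.024,0],[1,0.0011,0.0017,0.0125,-0.0509,0.0318,0],[1,0.0014,0.0022,0.0156,-0.0636,0.0398,0],[1,0.0017,0.0027,0.0187,-0.0763,0.0477,0],[1,0.0021,0.0033,0.0218,-0.089,0.0557,0],[1,0.0025,0.004,0.0248,-0.1018,0.0636,0],[1,0.0025,0.004,0.0248,-0.1018,0.0636,0],[1,0.0025,0.004,0.0248,-0.1018,0.0636,0],[1,0.0025,0.004,0.0248,-0.1018,0.0636,0]], squeeze=100)

```text
time: 15.52
position: [0.4989, -0.0288, 0.0854]
eef_rot: [-0.017, 0.276, 0.959, -0.059]
ft_force: [-1.9, -5.6, 1.5]
grip_width: 0.0071
grasp_force: 98.5
```

```bash
python3 - <<'E'
from h import *
im=save("scene","s6.png");x0,y0=230,130
cv2.imwrite("pics/s6c.png",cv2.resize(im[y0:y0+120,x0:x0+130,::-1],None,fx=5,fy=5,interpolation=cv2.INTER_CUBIC))
s=monitor.read_state();print(s["position"],s["eef_rot"],s["ft_force"],s["torque"],s["grip_width"],s["grasp_force"])
E
```

```text
[ 0.49887951 -0.02881972  0.08541885] [-0.01683734  0.275856    0.95924882 -0.05883605] [-2.46204013 -5.82289197 -0.84512624] [-0.96340145  0.11617024  0.15165531] 0.007044683602854606 98.50367546081543
```

View pics/s6c.png

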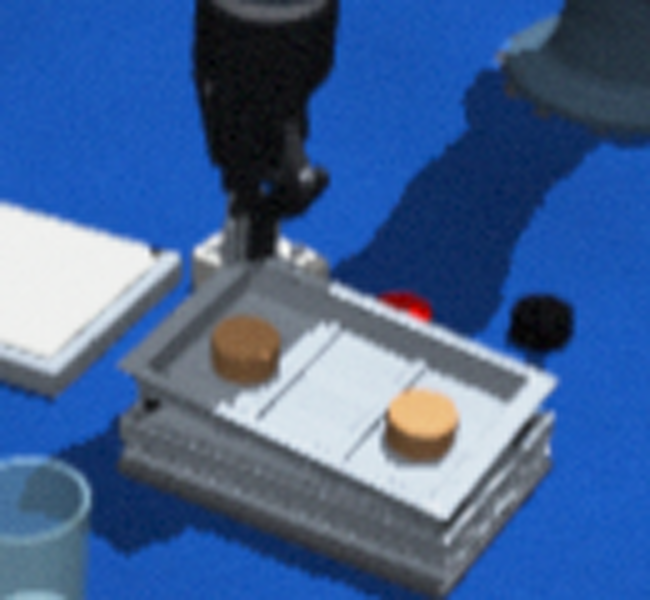

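The picture shows the ear end raised (a gap under the left end at (150,400)), the far corner at (445,515) still down, and both pucks standing. I'll check numerically whether the far corner moved.

```bash
python3 - <<'E'
from h import *
a=cv2.imread("pics/s5.png");b=cv2.imread("pics/s6.png")
c=np.array([.550,.062,.034]);y=np.radians(1)
def W(p): return c+R.from_euler("z",y).apply(np.array(p)/1000)
for nm,p in(("far",(65,100,23)),("left",(-65,100,23)),("right",(65,-100,23))):
    q=proj("scene",W(p)).round().astype(int);q2=proj("scene",W(p)+[0,0,.01])
    t=a[q[1]-8:q[1]+5,q[0]-9:q[0]+10];s=b[q[1]-18:q[1]+15,q[0]-19:q[0]+20]
    m=cv2.matchTemplate(s,t,cv2.TM_CCOEFF_NORMED);_,v,_,l=cv2.minMaxLoc(m);print(nm,q,"moved px",l[0]-10,l[1]-10,round(v,2),"10mm up =",(q2-proj("scene",W(p))).round(1))
E
```

```text
far [319 232] moved px 0 0 0.96 10mm up = [ 0.2 -3.2]
left [341 206] moved px 0 -1 0.95 10mm up = [ 0.3 -3. ]
right [253 207] moved px 0 10 0.48 10mm up = [-0.1 -3. ]
```

The far corner has not moved, so the peel condition is met. Now I lift slowly, keeping the tilt first and levelling after.

send_rows(deltas=[[1,0,0,0.002,0,0,0],[1,0,0,0.004,0,0,0],[1,0,0,0.007,0,0,0],[1,0,0,0.01,0,0,0],[1,0,0,0.013,0,0,0],[1,0,0,0.016,0,0,0],[1,0,0,0.02,0,0,0],[1,0,0,0.024,0.005,-0.003,0],[1,0,0,0.029,0.015,-0.009,0],[1,0,0,0.034,0.028,-0.0175,0],[1,0,0,0.04,0.042,-0.026,0],[1,0,0,0.047,0.056,-0.035,0],[1,0,0,0.055,0.07,-0.044,0],[1,0,0,0.063,0.083,-0.052,0],[1,0,0,0.071,0.094,-0.059,0],[1,0,0,0.078,0.1018,-0.0636,0],[1,0,0,0.081,0.1018,-0.0636,0],[1,0,0,0.082,0.1018,-0.0636,0],[1,0,0,0.082,0.1018,-0.0636,0]])

```text
time: 17.95
position: [0.4992, -0.0269, 0.1669]
eef_rot: [-0.0, 0.276, 0.961, -0.0]
ft_force: [-0.4, 0.1, -3.0]
grip_width: 0.0073
grasp_force: 98.3
```

```bash
python3 - <<'E'
from h import *
im=save("scene","s7.png");x0,y0=220,100
cv2.imwrite("pics/s7c.png",cv2.resize(im[y0:y0+150,x0:x0+150,::-1],None,fx=4,fy=4,interpolation=cv2.INTER_CUBIC))
s=monitor.read_state();print(s["position"],s["eef_rot"],s["ft_force"],s["torque"],s["grip_width"],s["grasp_force"])
c=np.array([.5507,.0633,.1415]);
print([((proj("scene",c+R.from_euler("z",1,degrees=True).apply(np.array(p)/1000))-[x0,y0])*4).round().tolist() for p in((65,100,23),(-65,100,23),(65,-100,23))])
E
```

```text
[ 0.49915298 -0.02697315  0.16679691] [-2.68956340e-04  2.75583443e-01  9.61277104e-01 -1.52014646e-04] [-0.33480489 -0.20097532 -2.36981689] [-0.1574227   0.13138202  0.03842621] 0.0071719443727343195 98.28454256057739
[[410.0, 384.0], [502.0, 289.0], [129.0, 291.0]]
```

View pics/s7c.png

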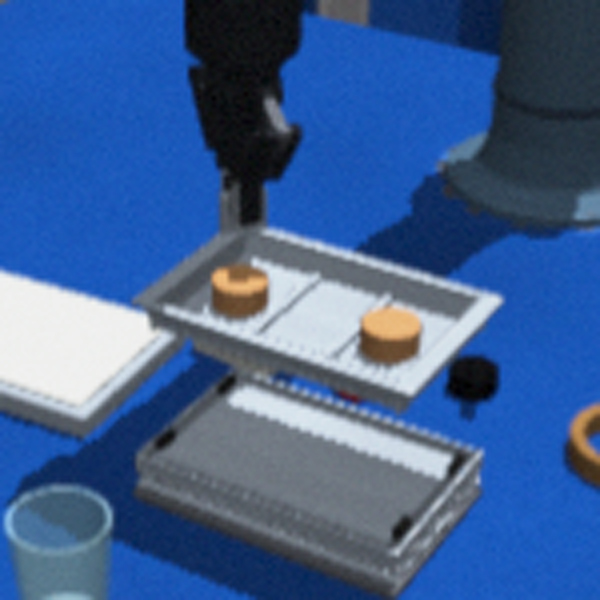

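The tray is off the stack with both pucks standing. The far corner is at (405,408) against a level prediction of (410,384), so it sags about 0.08 rad. I'll carry it to the plate and level it on the way.

send_rows(deltas=[[1,0,-0.003,0,0.004,-0.002,0],[1,-0.001,-0.012,0,0.01,-0.006,0],[1,-0.003,-0.026,0,0.017,-0.01,0],[1,-0.005,-0.044,0,0.024,-0.015,0],[1,-0.008,-0.065,0,0.031,-0.019,0],[1,-0.011,-0.089,0,0.038,-0.023,0],[1,-0.014,-0.115,0,0.045,-0.027,0],[1,-0.017,-0.141,0,0.05,-0.031,0],[1,-0.02,-0.167,0,0.055,-0.034,0],[1,-0.023,-0.192,0,0.06,-0.037,0],[1,-0.026,-0.216,0,0.064,-0.04,0],[1,-0.029,-0.238,0,0.067,-0.042,0],[1,-0.031,-0.256,0,0.068,-0.042,0],[1,-0.033,-0.27,0,0.068,-0.042,0],[1,-0.034,-0.279,0,0.068,-0.042,0],[1,-0.0345,-0.283,0,0.068,-0.042,0],[1,-0.0345,-0.2835,0,0.068,-0.042,0],[1,-0.0345,-0.2835,0,0.068,-0.042,0],[1,-0.0345,-0.2835,0,0.068,-0.042,0]])

```text
time: 20.38
position: [0.4651, -0.31, 0.167]
eef_rot: [0.011, 0.275, 0.961, 0.039]
ft_force: [0.5, -0.2, -1.6]
grip_width: 0.0071
grasp_force: 98.2
```

```bash
python3 - <<'E'
from h import *
a=save("scene","s8.png");b=save("top","t8.png")
A=cv2.resize(a[100:250,150:300,::-1],(400,400),interpolation=cv2.INTER_CUBIC);B=cv2.resize(b[140:260,260:380,::-1],(400,400),interpolation=cv2.INTER_CUBIC)
cv2.imwrite("pics/c8.png",np.hstack([A,B]))
s=monitor.read_state();print(s["position"],s["dq"].round(3),s["ft_force"],s["grip_width"],s["grasp_force"])
c=np.array([.5175,-.2174,.14]);r=R.from_euler("z",1,degrees=True)
for p in((65,100,23),(-65,100,23),(65,-100,23)):
  w=c+r.apply(np.array(p)/1000);print(((proj("scene",w)-[150,100])*400/150).round(),((proj("top",w)-[260,140])*400/120).round())
E
```

```text
[ 0.46499948 -0.31018217  0.16705873] [ 0.002 -0.     0.003  0.001  0.001 -0.003  0.002] [-0.44825155 -0.16252872 -2.97984014] 0.007405011814586253 98.17170023918152
[230. 158.] [121. 115.]
[301. 110.] [126. 304.]
[ 87. 113.] [405. 112.]
```

View pics/c8.png

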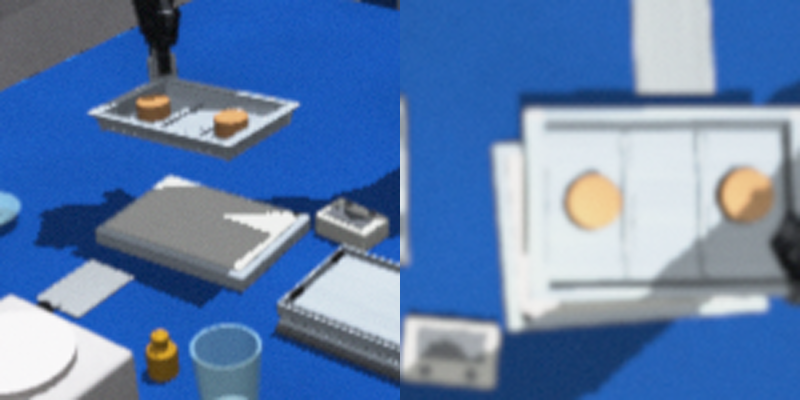

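The tray is over the plate, level within a couple of pixels (far corner at (228,157) against a predicted (230,158)). Both pucks stand in it, nothing touches it and the arm is at rest.

```bash
python3 -c "
from rig import order; print(order.finish_job())"
```

```text
the job is handed in; nothing more can be done
None
```

I handed the job in, with no verdict returned: the reject is in the bin, the tray was peeled ear corner first, and it is held still and about level, roughly 12 cm above the light plate with both good pucks in it.

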